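# Seat the quarter-turn cap of a culture canister

## Robot

A 7-joint arm with a two-finger parallel gripper is mounted at the origin on the work surface. World frame = base frame: x ahead of the robot, y to its left, z up, the work surface at z = 0. Lengths are in m, angles in rad, forces in N, time in s.
With the tool pointing down it reaches from about 0.425 to 0.925 m from the base axis. Payload 6.8 kg.
Tool frame: the origin (TCP) lies between the finger pads; the fingertips stand 14 mm ahead of it and the grasp point (between the pads) lies 5 mm behind it; z points along the fingers, y is the line along which they close (so a half turn about z gives the same grasp; the last joint's range is limited). The gripper opens to 85 mm and grips with 20 to 120 N. Pads are 22 mm wide; open, the fingers measure 114 mm over their backs; the gripper's body (76 mm by 85 mm) begins 54 mm behind the grasp point. The pads swing forward as they close: fully open they stand 13 mm farther back than shut.
Start: joints at [-1.322, 0.477, 0.022, 1.555, -0.011, 1.109, -0.083], TCP at [0.236, 0.633, 0.245] pointing down, gripper open.
Joint ranges: [-2.96, 2.96], [-0.34, 2.1], [-1.41, 1.46], [0.24, 2.44], [-1.37, 4.51], [0.17, 1.92], [-2.96, 2.96]. Speed limits (rad/s): [2.39, 2.39, 3.14, 3.14, 3.14, 3.14, 3.14].

## Interface

Orientations are given as a rotation vector (axis times angle).
In Python, from bench import r, eyes, ticket gives the robot as it stands. The module is installed in compiled form; this text tells all that it offers.
- The arm moves only by the tool arm_command, never from a script. Its argument "plan" is text: rows parted by semicolons, each of 4 numbers parted by spaces: the shift along the tool's x, y, z in m, then the turn about the tool's z in degrees. In form: tx ty tz yaw; .... A call has 1 to 20 rows; each row shifts and turns the commanded pose from where the row before left it, along the tool's axes as they then stand; what a row does not reach is not made up. A row lasts 1/8 s, in which the tool goes at most 62.5 mm and 10.7 degrees, less where a joint would pass 70% of its speed; a pose out of reach is approached as far as the arm can. A call is refused whole if a number of a shift passes 0.0625 or a number of a turn 10.7, either way. A call with a gripper value outside its range is refused whole. "hand" is the closure, from -1 (fully open) to 1 (shut), set as the call begins (left out, the last holds). The fingers move at their own pace and stop on an object; "grip_force" is the grip in N (left out, the last holds). Time passes only in rows, so rows that do not move let the fingers close. It gives the time, the measured TCP pose, the force, the opening and the grip force at its end, in the units of the state.
- r.get_obs(): the state, without advancing time (a new reading comes with each control period).
- eyes.grab_frame(name): name is "side" or "top"; returns (picture, depth): 400x640x3 uint8, red, green, blue; 400x640 float32, m along the optical axis (not along the pixel's ray), 0 where there is no reading.
- eyes.calibration(name): a dict with "fov_y" (degrees; the focal length in pixels is half the picture's height over the tangent of half this angle, whatever the lens; pixels are square), "cx", "cy" (the principal point, pixels), "origin" and "attitude" of the camera in the world. Camera axes: x right, y up, looking along -z (the intrinsics and any distortion apply to the point x, -y, -z); pixel columns grow to the right and rows downward; lengths in m; the calibration is good to about 2 mm. A picture is of the moment at which its call begins. calibration takes no time and is no camera call.
- ticket.hand_in(): hands the job in; it is judged then, once.
The state is a dict: "clock": time; "joints": joint angles; "qvel": joint speeds; "tau": joint torques, N m; "tcp_pos": TCP position; "orientation": TCP orientation; "contact_force": force on the tool from outside, world axes, zero at the start; "moment": the same for the moment, N m; "grip_width": finger opening in m; "gripper_force": force on a finger pad.
Only numpy, scipy, OpenCV 4.12 (cv2) and the standard library are available. Lean on these libraries where they do the work, as an engineer would, in place of code of your own. Each camera call takes 0.05 s, during which the arm holds its last target. There are 200 camera calls.

## Task

The green cap has only been set on its canister: its two ears lie on top of the collar instead of in the thread. Without lifting the cap off, turn it backward (counter-clockwise seen from above) until it drops into the two notches, then screw it forward (clockwise) fully home, and let go. Leave the blue-capped and orange-capped canisters alone.

Things in the scene. Friction and masses are not known exactly. Their poses are not given: they have to be found in the camera images.
- cap: Loose green cap, 120 g. Hub 60 mm wide, 34 high; two ears along its +x and -x, 14 wide, 5 thick, undersides 10 above the hub's, tips 44 from the axis; on top a grip bar 52 long (x), 16 thick (y), 35 high; 69 high in all. Starts with ears on the ledges, 45-65 deg clockwise of the notches; turns freely, falls 14 mm at the notches. Origin: centre of the hub's underside; z up
- canister: White canister of the green cap, 130 mm wide, fixed to the bench by a 136 mm dark foot plate. Its grey, yellow and white collar (see collar) stands on a flat black shoulder 125 mm above the origin. Notches for the cap's ears lie along its +x and -x. Origin: centre of the underside, on the bench; z up
- collar (a point): Centre of the collar's black floor; axes as the canister. Bore 68 mm, outside 106. Angles ccw from above, from +x and alike from -x: open notches -27..27 deg (ears drop within 10 of 0); yellow ledge -84..-27, top 24 mm over the floor, 4 thick, ears pass beneath it to a stop with their middle at -60 (home); grey guards 27..96, 30 high, block the ears. Cap underside at start 14 mm up, 0 once down
- canister_blue: Bystander: a like canister with a blue cap already screwed home, fixed to the bench, 130 mm wide (foot plate 136 mm square), 194 mm high in all. Nothing on it moves. Origin: centre of the underside
- canister_orange: Bystander: as the blue one but with an orange cap, already screwed home; 194 mm high in all. Origin: centre of the underside
Not all that is in view belongs to the job. What is shaped like the cap but black or red is not meant.

How it is judged:
On the way, in this order (a step that is already met when the one before it is completed fails the run):
1. the cap is turned back and drops with its ears in the notches (z of cap in the frame of canister below 0.131 m and angle between the x axis of cap and the x axis of canister, either way round below 0.45 rad), for 0.1 s.
2. the cap is screwed forward with its ears under the ledges, home (z of cap in the frame of canister below 0.131 m and angle between the x axis of cap and the x axis of canister, either way round above 0.82 rad), for 0.1 s.
At the end, for the whole second after the job is handed in: The green cap lies down in its own collar (underside within 6 mm of the collar's floor), level within 7 degrees, turned forward to at least 47 degrees past the notches (the stop is at about 60), at rest and released (all of step 2 and horizontal distance between cap and canister below 0.008 m and angle between cap's own z axis and vertical below 0.12 rad and linear speed of cap below 0.02 m/s and contact force between the fingers and cap below 0.2 N); the robot touches nothing.
It fails at once if the cap is lifted off (more than 15 mm above its start in the collar) (z of cap in the frame of canister above 0.154 m).
It fails at once if the blue-capped canister is pushed or gripped (over 3 N) (contact force between any of the fingers, the arm and canister_blue above 3 N).
It fails at once if the orange-capped canister is pushed or gripped (over 3 N) (contact force between any of the fingers, the arm and canister_orange above 3 N).
It also fails if it takes over 35 s, if anything falls off the work surface, if the arm or the gripper's body presses on something with over 40 N, if the wrist force passes 120 N, or if a joint passes its speed limit or range.

## Working session

There is one attempt and no reset: what is moved stays moved. The work goes in short steps, Python scripts to look and compute and a tool call to move; the robot and the scene stay as the last step left them, time stands still between calls to the robot, and variables do not carry over. Pictures are saved under pics/ and viewed, at most 10 in all, crops included, and the job is handed in when it is done.

Besides the shell and the picture viewer there is one more tool, called after "Emit:" by a JSON object that holds its "method" and its "body", one argument or row to a line. arm_command: Moves the arm, as the interface text tells. Its arguments: {"type":"object","properties":{"plan":{"type":"string"},"hand":{"type":"number"},"grip_force":{"type":"number"}},"required":["plan"]}

```bash
mkdir -p pics; python3 - <<'E'
from bench import r,eyes
import cv2,numpy as np
print(r.get_obs())
for n in("side","top"):
    p,d=eyes.grab_frame(n); np.savez(f"pics/{n}0.npz",p=p,d=d)
    cv2.imwrite(f"pics/{n}0.png",p[:,:,::-1]); print(n,eyes.calibration(n))
E
```

```text
{'clock': 0.0, 'joints': array([-1.32208777,  0.47779177,  0.02235225,  1.55643332, -0.01149619,
        1.10926911, -0.0831139 ]), 'qvel': array([ 9.32250301e-04, -8.92993475e-04, -1.22615353e-05, -8.47196653e-04,
       -1.30037550e-03,  7.90987776e-04,  4.00699538e-04]), 'tau': array([ 1.19599019e-03, -5.96461558e+01,  1.60876472e+00, -2.81191528e+01,
        1.25004954e-02,  9.79997450e-03, -1.42532480e-05]), 'tcp_pos': array([0.23559539, 0.63196599, 0.24433916]), 'orientation': array([-5.57476144e-01, -3.09155523e+00,  2.77144381e-03]), 'contact_force': array([-0.32455449,  0.15573982,  0.97823926]), 'moment': array([ 0.02731556, -0.06588473,  0.01230447]), 'gripper_force': 0.0, 'grip_width': 0.08572974796393854}
side {'fov_y': 55.81752620773107, 'cx': 318.16664179267144, 'cy': 204.58516024580862, 'origin': array([ 0.28985847, -0.65829472,  0.52349263]), 'attitude': array([ 1.03453693, -0.15208198, -0.28657729])}
top {'fov_y': 57.9643580197867, 'cx': 323.7984512334157, 'cy': 200.97507766743396, 'origin': array([0.37869086, 0.0067008 , 0.74373159]), 'attitude': array([ 0.09450663, -0.11009809, -1.55087663])}
```

View pics/top0.png

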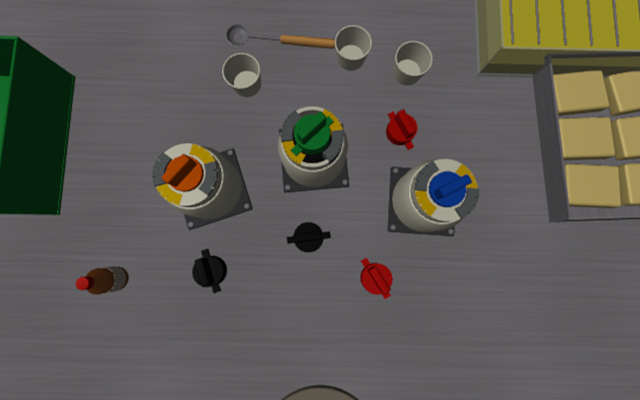

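View pics/side0.png

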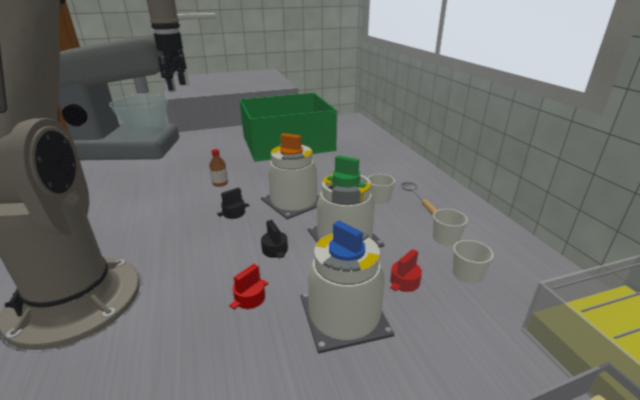

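The top view shows the green cap on its canister at (313,131). Things it could be mistaken for are the blue cap (450,188), orange cap (183,172), black caps (308,237) and (210,270), red caps (402,128) and (377,278), and the green bin (30,130). I choose (313,131): it is the only green cap sitting on a collar.

```bash
cat > h.py <<'E'
from bench import r,eyes
import cv2,numpy as np
from scipy.spatial.transform import Rotation as R
def pts(n,d):
    c=eyes.calibration(n); f=200/np.tan(np.radians(c["fov_y"]/2))
    v,u=np.mgrid[:400,:640]
    q=np.stack([(u-c["cx"])/f*d,-(v-c["cy"])/f*d,-d],-1)
    return q@R.from_rotvec(c["attitude"]).as_matrix().T+c["origin"]
def rect(P):
    (c,s,a)=cv2.minAreaRect((P[:,:2]*1000).astype(np.float32))
    if s[0]<s[1]: a+=90
    return np.round(c,1),np.round(s,1),round((a+90)%180-90,1)
def look(n,tag,ctr=None):
    p,d=eyes.grab_frame(n); W=pts(n,d); h=cv2.cvtColor(p,cv2.COLOR_RGB2HSV)
    H,S,V=[h[...,i].astype(int) for i in range(3)]
    near=(d>0)&(W[...,2]>.11)&(W[...,2]<.24)
    if ctr is not None: near&=np.hypot(W[...,0]-ctr[0],W[...,1]-ctr[1])<.065
    g=near&(H>50)&(H<85)&(S>120)
    k,l,st,cc=cv2.connectedComponentsWithStats(g.astype(np.uint8))
    cand=[i for i in range(1,k) if st[i,4]>100]; print(n,[(st[i].tolist()) for i in cand])
    y=near&(H>18)&(H<34)&(S>120)&(V>90)
    return p,d,W,g,y,l,cand,st
E
python3 - <<'E'
from h import *
for n in("top","side"):
    p,d,W,g,y,l,cand,st=look(n,0)
    for i in cand:
        m=l==i; P=W[m]; zt=np.percentile(P[:,2],98); t=P[P[:,2]>zt-.008]
        print("z",zt.round(4),len(t),rect(t), P[:,:2].mean(0).round(3))
        m2=P[(P[:,2]>zt-.05)&(P[:,2]<zt-.028)]
    x=np.hypot(W[...,0]-t[:,0].mean(),W[...,1]-t[:,1].mean())<.07
    Y=W[y&x&(abs(W[...,2]-.149)<.006)]
    A=np.c_[2*Y[:,:2],np.ones(len(Y))]
    c=t[:,:2].mean(0); a=np.degrees(np.arctan2(Y[:,1]-c[1],Y[:,0]-c[0]))
    print("yellow",len(Y),Y[:,2].mean(),np.histogram(a,bins=np.arange(-180,181,10)))
    if n=="top": cv2.imwrite("pics/crop.png",cv2.resize(p[80:220,240:380,::-1],None,fx=4,fy=4,interpolation=cv2.INTER_CUBIC))
    # can walls: white collar/foot plate
E
```

```text
top [[0, 36, 36, 173, 3765], [291, 112, 42, 43, 1295]]
z 0.1513 934 (array([603.5, 541.2]), array([272.7,  32.9]), 6.8) [0.598 0.544]
z 0.2093 341 (array([567.8,  24.3]), array([16.1, 50.4]), -46.0) [0.561 0.023]
yellow 407 0.1491190872880825 (array([ 0,  0,  0,  0,  0,  0,  0,  0,  0,  0, 15, 49, 37, 22, 26, 23,  0,
        0,  0,  0,  0,  0,  0,  0,  0,  0,  0,  0, 41, 47, 28, 29, 41, 49,
        0,  0]), array([-180, -170, -160, -150, -140, -130, -120, -110, -100,  -90,  -80,
        -70,  -60,  -50,  -40,  -30,  -20,  -10,    0,   10,   20,   30,
         40,   50,   60,   70,   80,   90,  100,  110,  120,  130,  140,
        150,  160,  170,  180]))
side [[240, 94, 96, 37, 2052], [328, 156, 37, 31, 705]]
z 0.1511 458 (array([586.8, 669.1]), array([296.8, 266.2]), 0.0) [0.587 0.649]
z 0.2087 113 (array([566.9,  20.4]), array([12.9, 47.9]), -48.2) [0.563 0.012]
yellow 113 0.1491932837859908 (array([ 0,  0,  0,  0,  0,  0,  0,  0,  0,  0,  3, 16, 14, 16, 10, 11,  2,
        0,  0,  0,  0,  0,  0,  0,  0,  0,  0,  0,  3,  1,  3, 12, 15,  7,
        0,  0]), array([-180, -170, -160, -150, -140, -130, -120, -110, -100,  -90,  -80,
        -70,  -60,  -50,  -40,  -30,  -20,  -10,    0,   10,   20,   30,
         40,   50,   60,   70,   80,   90,  100,  110,  120,  130,  140,
        150,  160,  170,  180]))
```

View pics/crop.png

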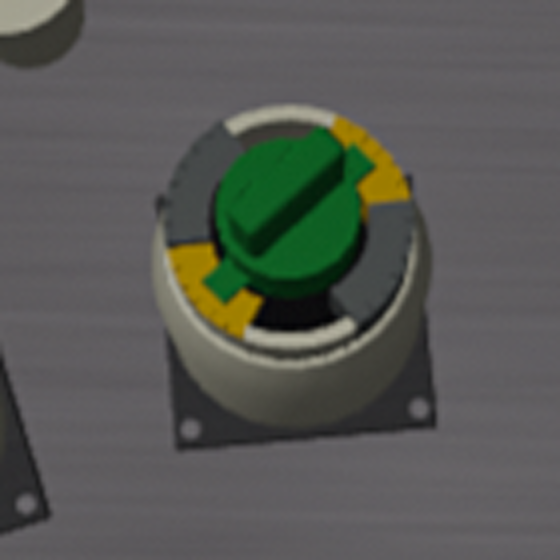

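The crop confirms it: the green cap's ears lie on the yellow ledges. The bar is at about -46° in the world and the notches at about +5°. I'm moving above it.

Emit:
{"method": "arm_command", "body": {
  "plan": "-0.037 -0.033 -0.01 0;-0.038 -0.033 -0.01 0;-0.0373 -0.0324 0 0;-0.0373 -0.0324 0 0;-0.0373 -0.0324 0 0;-0.0373 -0.0324 0 0;-0.0373 -0.0324 0 0;-0.0373 -0.0324 0 0;-0.0373 -0.0324 0 0;-0.0373 -0.0324 0 0;-0.0373 -0.0324 0 0;-0.0373 -0.0324 0 0;-0.0373 -0.0324 0 0;-0.0373 -0.0324 0 0;0 0 0 8.5;0 0 0 8.5;0 0 0 8.6;0 0 0 0;0 0 0 0",
  "hand": -1,
  "grip_force": 30
}}

```text
clock: 2.58
tcp_pos: [0.5665, 0.0239, 0.2652]
orientation: [-1.224, -2.893, 0.0]
contact_force: [0.6, 0.6, -1.0]
grip_width: 0.0853
gripper_force: 0.0
```

```bash
cat >> h.py <<'E'
def state(ctr=(.567,.023)):
    o=r.get_obs(); T=R.from_rotvec(o["orientation"]).as_matrix()
    print("t",round(o["clock"],2),"tcp",(o["tcp_pos"]*1000).round(1),"ty",np.degrees(np.arctan2(T[1,1],T[0,1])).round(1),"w",round(o["grip_width"],4),"gf",round(o["gripper_force"],1),"F",o["contact_force"].round(1),"M",o["moment"].round(2),"j7",o["joints"][6].round(2))
    return o["tcp_pos"],T
E
python3 - <<'E'
from h import *
tp,T=state()
d=np.array([.5675,.0225,0])-tp; print("tool shift to cap",(T.T@[d[0],d[1],0]).round(4))
# canister axis from ledge yellow + footplate
f=np.load("pics/top0.npz"); W=pts("top",f["d"]); p=f["p"]
h=cv2.cvtColor(p,cv2.COLOR_RGB2HSV).astype(int)
rr=np.hypot(W[...,0]-.567,W[...,1]-.023)
# collar top ring outline (all points z .146-.158 non-green)
m=(rr<.075)&(W[...,2]>.142)&(W[...,2]<.160)&~((h[...,0]>45)&(h[...,0]<90)&(h[...,1]>120))
c,rad=cv2.minEnclosingCircle((W[m][:,:2]*1000).astype(np.float32)); print("collar",c,rad)
Y=W[m&(h[...,0]>18)&(h[...,0]<34)&(h[...,1]>120)&(h[...,2]>90)&(rr<.06)]
a=np.degrees(np.arctan2(Y[:,1]-c[1]/1000,Y[:,0]-c[0]/1000))
for s in (a[a<0],a[a>0]-180): print("ledge",np.percentile(s,[1,50,99]).round(1))
p,_=eyes.grab_frame("side"); cv2.imwrite("pics/s1.png",p[100:300,200:460,::-1].repeat(2,0).repeat(2,1))
E
```

```text
t 2.58 tcp [566.5  23.9 265.2] ty 44.1 w 0.0853 gf 0.0 F [ 0.6  0.6 -1. ] M [ 0.02 -0.01 -0.01] j7 0.76
tool shift to cap [-0.0017 -0.0003 -0.    ]
collar (568.5856323242188, 24.041048049926758) 53.416690826416016
ledge [-78.5 -58.  -22.9]
ledge [-76.1 -47.9 -20.1]
```

View pics/s1.png

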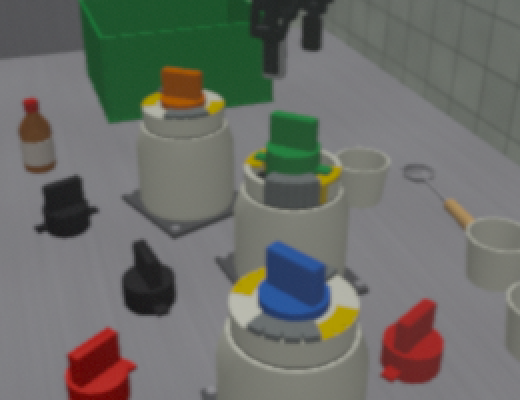

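The fingers hover above the green cap (bar top at crop pixel (293,115)), about 55 mm clear. The ledges put the canister yaw at about +6°, so I need roughly 52° of backward turn. Next: descend and grip.

Emit:
{"method": "arm_command", "body": {
  "plan": "-0.001 0 0.02 0;0 0 0.02 0;0 0 0.02 0;0 0 0.01 0;0 0 0 0;0 0 0 0;0 0 0 0",
  "hand": -1
}}

```text
clock: 3.5
tcp_pos: [0.5678, 0.0231, 0.1961]
orientation: [1.228, 2.89, 0.001]
contact_force: [0.1, -1.2, -0.6]
grip_width: 0.0855
gripper_force: 0.0
```

Emit:
{"method": "arm_command", "body": {
  "plan": "0 0 0 0;0 0 0 0;0 0 0 0;0 0 0 0;0 0 0 0;0 0 0 0;0 0 0 0;0 0 0 0",
  "hand": 1,
  "grip_force": 30
}}

```text
clock: 4.5
tcp_pos: [0.5673, 0.0231, 0.1953]
orientation: [-1.229, -2.891, 0.0]
contact_force: [-0.6, 0.0, 0.5]
grip_width: 0.0153
gripper_force: 35.1
```

```bash
python3 - <<'E'
from h import *
state()
E
```

```text
t 4.5 tcp [567.3  23.1 195.3] ty 44.0 w 0.0153 gf 35.1 F [-0.6  0.   0.5] M [-0.09  0.26 -0.03] j7 0.79
```

Emit:
{"method": "arm_command", "body": {
  "plan": "0 0 0 -7;0 0 0 -7.5;0 0 0 -7.5;0 0 0 -7.5;0 0 0 -7.5;0 0 0 -7.5;0 0 0 -7;0 0 0 0;0 0 0 0"
}}

```text
clock: 5.62
tcp_pos: [0.5672, 0.023, 0.1951]
orientation: [0.146, -3.138, 0.0]
contact_force: [-0.0, 0.4, -1.6]
grip_width: 0.0155
gripper_force: 34.7
```

```bash
python3 - <<'E'
from h import *
state()
p,_=eyes.grab_frame("top"); cv2.imwrite("pics/t2.png",cv2.resize(p[60:220,220:400,::-1],None,fx=3.5,fy=3.5))
E
```

```text
t 5.62 tcp [567.2  23.  195.1] ty 95.3 w 0.0155 gf 34.7 F [-0.   0.4 -1.6] M [ 0.03  0.03 -0.04] j7 1.6
```

View pics/t2.png

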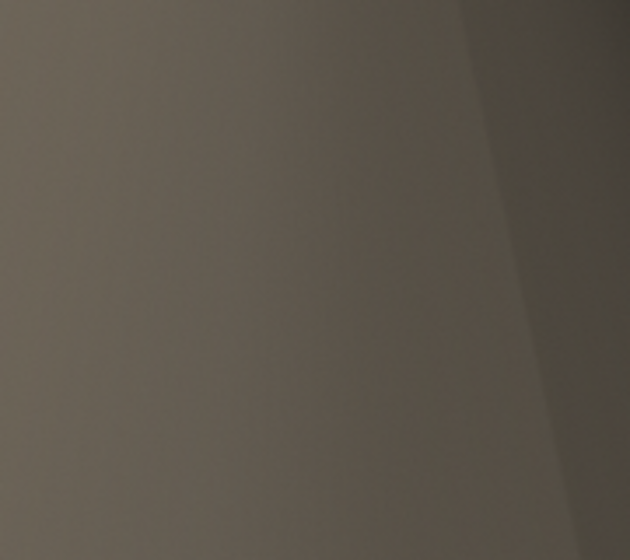

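The arm blocks the top view. I'll open so the cap can drop, then check its height from the side.

Emit:
{"method": "arm_command", "body": {
  "plan": "0 0 0 0;0 0 0 0;0 0 0 0;0 0 0 0;0 0 0 0",
  "hand": -0.3
}}

```text
clock: 6.3
tcp_pos: [0.5673, 0.0231, 0.1953]
orientation: [-0.149, 3.138, 0.0]
contact_force: [-0.6, -0.1, -1.0]
grip_width: 0.0558
gripper_force: 0.0
```

```bash
cat >> h.py <<'E'
def cap():
    p,d,W,g,y,l,cand,st=look("side",0,(.567,.023))
    P=W[g]; zt=np.percentile(P[:,2],97); t=P[P[:,2]>zt-.006]; print("cap top z",zt.round(4),len(t),rect(t))
    return p
E
python3 - <<'E'
from h import *
state(); p=cap(); cv2.imwrite("pics/s3.png",cv2.resize(p[120:240,270:420,::-1],None,fx=4,fy=4))
E
```

```text
t 6.3 tcp [567.3  23.1 195.3] ty 95.5 w 0.0558 gf 0.0 F [-0.6 -0.1 -1. ] M [-0.01 -0.01  0.05] j7 1.61
side [[334, 164, 27, 23, 388]]
cap top z 0.1944 51 (array([555.3,  16.2]), array([14.4, 24. ]), -6.9)
```

View pics/s3.png

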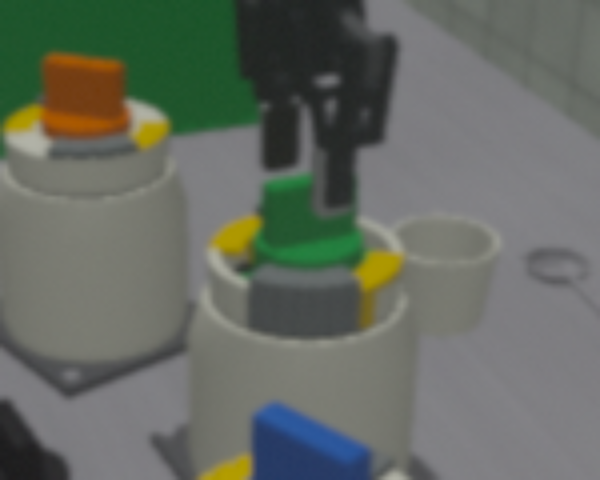

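The cap has dropped: the bar top is at 0.194 m and its hub sits down inside the collar (crop pixel (310,240)). I'll lower 14 mm, regrip and screw forward.

Emit:
{"method": "arm_command", "body": {
  "plan": "0 0 0.007 0;0 0 0.007 0;0 0 0 0;0 0 0 0"
}}

```text
clock: 6.85
tcp_pos: [0.5673, 0.0231, 0.1812]
orientation: [0.149, -3.138, 0.0]
contact_force: [-0.3, 0.0, 0.4]
grip_width: 0.0558
gripper_force: 0.0
```

Emit:
{"method": "arm_command", "body": {
  "plan": "0 0 0 0;0 0 0 0;0 0 0 0;0 0 0 0;0 0 0 0;0 0 0 0;0 0 0 7;0 0 0 7.5;0 0 0 7.5;0 0 0 7.5;0 0 0 7.5;0 0 0 7.5;0 0 0 6;0 0 0 0;0 0 0 0",
  "hand": 1,
  "grip_force": 30
}}

```text
clock: 8.72
tcp_pos: [0.5673, 0.0232, 0.1813]
orientation: [1.2, 2.903, 0.0]
contact_force: [0.3, 0.2, -0.9]
grip_width: 0.0154
gripper_force: 35.8
```

```bash
python3 - <<'E'
from h import *
state()
E
```

```text
t 8.72 tcp [567.3  23.2 181.3] ty 45.1 w 0.0154 gf 35.8 F [ 0.3  0.2 -0.9] M [-0.    0.02 -0.  ] j7 0.82
```

Emit:
{"method": "arm_command", "body": {
  "plan": "0 0 0 3;0 0 0 3;0 0 0 2;0 0 0 0;0 0 0 0"
}}

```text
clock: 9.35
tcp_pos: [0.5678, 0.0233, 0.1815]
orientation: [1.401, 2.811, 0.001]
contact_force: [2.3, 0.9, -0.8]
grip_width: 0.0152
gripper_force: 35.7
```

```bash
python3 - <<'E'
from h import *
state()
E
```

```text
t 9.35 tcp [567.8  23.3 181.5] ty 37.0 w 0.0152 gf 35.7 F [ 2.3  0.9 -0.8] M [ 0.27 -0.65  0.12] j7 0.7
```

It has turned about 58° and the stop is being felt. Release, rise and check.

Emit:
{"method": "arm_command", "body": {
  "plan": "0 0 0 0;0 0 0 0;0 0 0 0;0 0 0 0;0 0 0 0;0 0 -0.02 0;0 0 -0.03 0;0 0 -0.04 0;0 -0.05 0 0;0 -0.05 0 0;0 -0.05 0 0;0 0 0 0;0 0 0 0",
  "hand": -1
}}

```text
clock: 10.98
tcp_pos: [0.4479, -0.0667, 0.2717]
orientation: [1.402, 2.81, 0.002]
contact_force: [-0.2, -0.4, -0.0]
grip_width: 0.0853
gripper_force: 0.0
```

```bash
python3 - <<'E'
from h import *
state(); p=cap()
p,d,W,g,y,l,cand,st=look("top",0,(.567,.023))
P=W[g]
if len(P): t=P[P[:,2]>np.percentile(P[:,2],97)-.006]; print(rect(t),t[:,2].mean())
cv2.imwrite("pics/t4.png",cv2.resize(p[60:220,220:400,::-1],None,fx=3.5,fy=3.5))
E
```

```text
t 10.97 tcp [447.9 -66.7 271.7] ty 37.0 w 0.0853 gf 0.0 F [-0.2 -0.4 -0. ] M [ 0.03 -0.02  0.01] j7 0.71
side [[332, 162, 28, 25, 508]]
cap top z 0.1947 94 (array([566.9,  18.7]), array([12. , 47.9]), -55.3)
top [[294, 116, 37, 41, 1151]]
(array([568.3,  23.7]), array([16.2, 50.6]), -52.3) 0.19362099633022267
```

View pics/t4.png

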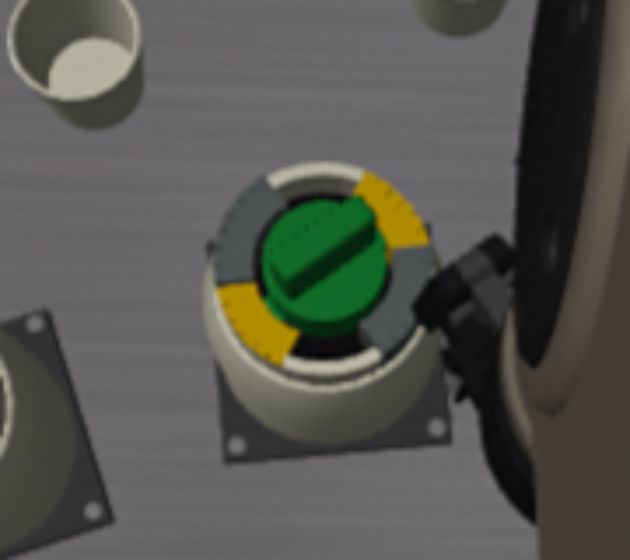

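The cap is down (top at 0.194 m), with its ears hidden under the ledges. It is centred within about 1 mm and turned about 58° forward. The gripper is clear of everything.

```bash
python3 -c "
from bench import ticket
print(ticket.hand_in())"
```

```text
the job is handed in; nothing more can be done
None
```

I turned the green cap back until it dropped into the notches, screwed it forward about 58° (the stop is near 60°), released it and handed in the job at about 11 s; the hand-in gave no verdict.

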